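Unhasp and open the galvanised parts chest on a repair bench

TASK

Open the bare-metal grey parts chest: flip its hasp up off the staple and swing it clear until the strap stands about straight out from the lid, then raise the lid by its handle to about 50 to 60 degrees and leave it standing open with the hasp still clear. Leave the green chest shut with its hasp on.

Things in the scene. Friction and masses are not known exactly. Their poses are not given: they have to be found in the camera images.
- grey_chest: Chest to open: bare grey metal box, yellow grips, fixed to the table. Sizes in mm: 150 deep (x), 220 wide (y), 100 high, lid 6 thick on top. Origin: centre of underside, on the table. z up, -x out of its front (hasp side; yaw about 180 deg +-20, so the front faces away from the robot), +x to the lid's hinge. A staple stands out of the front at y=55, z=68, to x=-89: lid cannot rise while the hasp is on it.
- grey_hasp_pull (a point): Centre of the hasp's pull: yellow free-turning roller along the chest's y, 14 mm thick, 36 long, on the end of a 40 mm stem standing out from the lower end of the steel strap (26 wide, 54 long). Can be pinched from above by its two ends (closing along y) and turns freely as the hasp swings. Shut, in the chest's axes (mm): x=-121, y=55, z=58.5. Axes as the hasp's: the chest's when shut.
- grey_hasp (a joint): Hasp angle to the lid, rad: 0 hanging on the staple (may start up to 0.06 off), grows as it swings outward and up about the chest's +y axis; 1.57 straight out, stop at 1.9. Its pin runs along y on the lid's front edge at chest x=-81, z=106.5 mm: the pull's centre is 40 mm outward of and 48 below it when shut. Stiff (0.07 N m, 1 to 2 N at the pull): stays where left.
- grey_lid_handle (a point): Centre of the lid's handle: yellow free-turning roller along the chest's y, 14 mm thick, 44 long, 35 above the lid on two short posts 10 inside its ends. Can be pinched from above by its two ends (closing along y) and turns freely as the lid swings. Lid shut, in the chest's axes (mm): x=-40, y=-50, z=141.5. Axes as the lid's: the chest's when shut.
- grey_lid (a joint): Lid angle, rad: 0 shut, grows as its front edge rises, turning about the chest's +y axis; stop at 1.4 (80 deg). Hinge line along y at chest x=75, z=100.5 mm (rear rim, nearer the robot). Stiff, 5 to 10 N at the handle: stays where left.
- green_chest: Bystander: an identical chest, same sizes and axes, painted green; leave it shut. The two stand side by side, 0.34 to 0.5 m apart, and may have swapped sides.
- green_hasp (a joint): Green chest's hasp angle, as grey_hasp.
- green_lid (a joint): Green chest's lid angle, as grey_lid.

How it is judged:
By the outcome, as a careful person would: the job done as asked, in the order asked, and still so for the second after the job is handed in, with the robot touching nothing.
It also fails if it takes over 48 s, if anything falls off the work surface, if the arm or the gripper's body presses on something with over 40 N, if the wrist force passes 120 N, or if a joint passes its speed limit or range.

ROBOT

A 6-joint arm with a two-finger parallel gripper is mounted at the origin on the work surface. World frame = base frame: x ahead of the robot, y to its left, z up, the work surface at z = 0. Lengths are in m, angles in rad, forces in N, time in s.
With the tool pointing down it reaches from about 0.35 to 0.775 m from the base axis. Payload 5.5 kg.
Tool frame: the origin (TCP) lies midway between the tips of the shut fingers; the grasp point (between the pads) lies 19 mm behind it; z points along the fingers, y is the direction in which the jaws open and shut (so a half turn about z gives the same grasp; the last joint's range is limited). The gripper opens to 85 mm and grips with 20 to 120 N. Pads are 22 mm wide; open, the fingers measure 114 mm over their backs; the gripper's body (76 mm by 85 mm) begins 54 mm behind the grasp point. The pads swing forward as they close: fully open they stand 13 mm farther back than shut.
Start: joints at [1.024, 0.313, 0.046, 1.304, 0, 1.431], TCP at [0.228, 0.528, 0.231] pointing down, gripper open.
Joint ranges: [-2.76, 2.76], [-0.86, 1.69], [-1.03, 1.26], [-2.2, 2.34], [-1.47, 1.5], [-3.14, 3.14]. Speed limits (rad/s): [2.57, 2.57, 3.14, 3.14, 3.14, 3.14].

INTERFACE

Orientations are given as a unit quaternion [w, x, y, z].
In Python, from workcell import env gives the robot as it stands.
- The arm moves only by the shell command python3 -m creep 'ROWS' [OPENING] [FORCE]. ROWS is JSON, a list of rows, each a list of 6 numbers: the shift along the tool's x, y, z in m, then the turn, a rotation vector about the tool's x, y, z in degrees. A call has exactly 8 rows; each row is the pose to reach, as a shift and turn from the pose commanded when the call began, along the tool's axes at that moment; what a row does not reach only later rows make up. A row lasts 1/10 s, in which the tool goes at most 50 mm and 8.59 degrees, less where a joint would pass 70% of its speed; a pose out of reach is approached as far as the arm can. A call with a gripper value outside its range is refused whole. OPENING is the finger opening in m, from 0 to 0.0854, set as the call begins (- or left out, the last holds). The fingers move at their own pace and stop on an object; FORCE is the grip in N (left out, the last holds). Time passes only in rows, so rows that repeat a pose let the fingers close, or fill a call up. It gives the time, the measured TCP pose, the force and the opening at its end, in the units of the state.
- env.get_state(): the state, without advancing time (a new reading comes with each control period).
- env.read_camera(name): name is "side" or "top"; returns (picture, depth): 400x640x3 uint8, blue, green, red; 400x640 float32, m along the optical axis (not along the pixel's ray), 0 where there is no reading.
- env.camera_params(name): a dict with "fx", "fy", "cx", "cy" (pixels), "position" and "orientation" of the camera in the world. Camera axes: x right, y up, looking along -z (the intrinsics and any distortion apply to the point x, -y, -z); pixel columns grow to the right and rows downward; lengths in m; the calibration is good to about 2 mm. A picture is of the moment at which its call begins. camera_params takes no time and is no camera call.
- env.hand_in(): hands the job in, once; it reports no verdict.
The state is a dict: "clock": time; "joint_pos": joint angles; "qvel": joint speeds; "tau": joint torques, N m; "tcp_pos": TCP position; "orientation": TCP orientation; "wrist_force": force on the tool from outside, world axes, zero at the start; "ft_torque": the same for the moment, N m; "finger_gap": finger opening in m.
Only numpy, scipy, OpenCV 4.12 (cv2) and the standard library are available. Lean on these libraries where they do the work, as an engineer would, in place of code of your own. Each camera call takes 0.05 s, during which the arm holds its last target. There are 200 camera calls.

## Working session

There is one attempt and no reset: what is moved stays moved. The work goes in short steps, Python scripts to look and compute and a shell command to move; the robot and the scene stay as the last step left them, time stands still between calls to the robot, and variables do not carry over. Pictures are saved under pics/ and viewed, about 8 in all and at most 12, crops included, and the job is handed in when it is done.

```bash
ls; mkdir -p pics; cat > h.py <<'E'
import numpy as np, cv2
from scipy.spatial.transform import Rotation as R
from workcell import env
def q2R(q): return R.from_quat([q[1],q[2],q[3],q[0]])
def pts(name,depth):
    p=env.camera_params(name)
    v,u=np.mgrid[0:400,0:640]
    c=np.stack([(u-p['cx'])/p['fx']*depth,-(v-p['cy'])/p['fy']*depth,-depth],-1)
    return c@q2R(p['orientation']).as_matrix().T+np.array(p['position'])
E
python3 - <<'E'
from h import *
for n in('top','side'):
    im,d=env.read_camera(n); np.savez('c_%s.npz'%n,im=im,d=d); cv2.imwrite(f'pics/{n}0.png',im)
    print(env.camera_params(n))
print(env.get_state())
E
```

```text
pics
{'fx': 411.8065242073918, 'fy': 411.8065242073918, 'cx': 323.0724669206474, 'cy': 196.55423566124844, 'position': array([0.33269158, 0.01618161, 0.98229957]), 'orientation': array([ 0.71322705,  0.06892671, -0.07154684, -0.69385686])}
{'fx': 441.57797017741757, 'fy': 441.57797017741757, 'cx': 322.67494100124327, 'cy': 196.37676959756757, 'position': array([ 0.12017075, -0.70328522,  0.76648395]), 'orientation': array([ 0.88470129,  0.40779306, -0.10264636, -0.20117695])}
{'clock': 0.1, 'joint_pos': array([1.02439042e+00, 3.13919992e-01, 4.51102290e-02, 1.30359081e+00,
       3.57362937e-06, 1.43117412e+00]), 'qvel': array([ 0.00160458, -0.00241713,  0.00291798,  0.0017241 ,  0.00021153,
       -0.00027124]), 'tau': array([ 2.55257524e-03, -4.81722879e+01,  2.99245745e+01,  1.27421587e-02,
       -1.66293480e-04,  2.00344743e-05]), 'tcp_pos': array([0.22729061, 0.52768894, 0.23050827]), 'orientation': array([-2.71458117e-04,  2.01992357e-01,  9.79386769e-01, -7.54793722e-04]), 'wrist_force': array([-0.37177789, -0.6838791 ,  0.39376033]), 'ft_torque': array([-0.00710029, -0.01194549,  0.01543499]), 'finger_gap': 0.084918893682254}
```

View pics/top0.png

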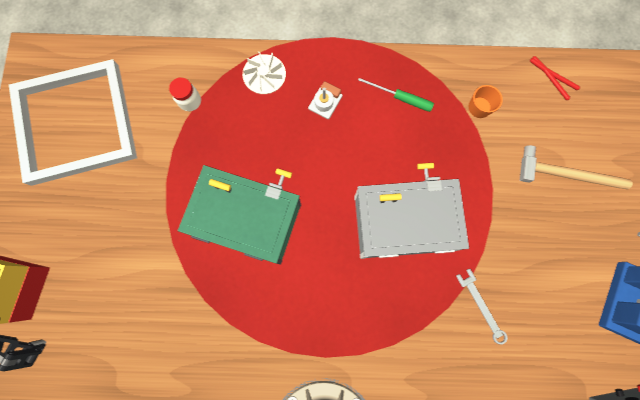

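View pics/side0.png

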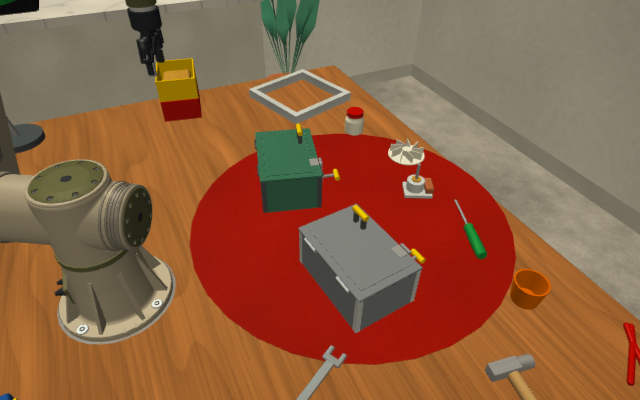

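The top picture shows the grey chest on the right: lid about (357–467, 180–255), pull at (426,166), handle at (390,198). The green chest is on the left. Next I fit the lid plane rectangle and the yellow parts.

```bash
cat >> h.py <<'E'
def locate(name,im,d,yaw=None):
    P=pts(name,d); hsv=cv2.cvtColor(im,cv2.COLOR_BGR2HSV)
    near=(P[...,0]>.25)&(P[...,0]<.75)&(P[...,1]<-.03)&(P[...,1]>-.45)&(d>0)
    yel=near&(abs(hsv[...,0].astype(int)-27)<6)&(hsv[...,1]>120)
    return P,hsv,near,yel
E
python3 - <<'E'
from h import *
for n in('top','side'):
    z=np.load('c_%s.npz'%n); im,d=z['im'],z['d']
    P,hsv,near,yel=locate(n,im,d)
    lid=near&(abs(P[...,2]-.1065)<.006)&(hsv[...,1]<60)
    k,l,st,c=cv2.connectedComponentsWithStats(lid.astype(np.uint8)); i=1+np.argmax(st[1:,4]); X=P[l==i]
    r=cv2.minAreaRect((X[:,:2]*1000).astype(np.float32)); print(n,'lid',len(X),X[:,2].mean(),r)
    k,l,st,c=cv2.connectedComponentsWithStats(yel.astype(np.uint8))
    for i in range(1,k):
        if st[i,4]>15:
            Y=P[l==i]; print(' yel',c[i],st[i,4],np.median(Y,0),Y.min(0),Y.max(0), cv2.minAreaRect((Y[:,:2]*1000).astype(np.float32)))
E
```

```text
top lid 7173 0.10728264793350169 ((472.65118408203125, -178.1640625), (163.79112243652344, 223.7715301513672), 6.152909278869629)
 yel [425.38961039 165.49350649] 77 [ 0.59774922 -0.21864354  0.06573165] [ 0.59147687 -0.23712291  0.05781049] [ 0.60427044 -0.20208768  0.06979601] ((598.3433227539062, -219.74557495117188), (11.440653800964355, 35.34000778198242), 6.364270210266113)
 yel [390.06716418 196.92537313] 134 [ 0.5041728  -0.12297509  0.14691727] [ 0.49802839 -0.14433511  0.10938723] [ 0.51376065 -0.10251859  0.15134274] ((505.3580017089844, -123.54021453857422), (12.939029693603516, 41.815616607666016), 5.721303939819336)
side lid 6061 0.10696442836869398 ((468.3504333496094, -180.95101928710938), (164.5651092529297, 224.7789306640625), 6.150611877441406)
 yel [360.32330827 212.82706767] 133 [ 0.50037868 -0.12984607  0.14526006] [ 0.49333745 -0.14896164  0.1036079 ] [ 0.5351223  -0.07268206  0.14964861] ((511.13702392578125, -108.5545654296875), (81.64169311523438, 32.46822738647461), 63.46577835083008)
 yel [417.26966292 255.56179775] 89 [ 0.59227553 -0.22516217  0.06452131] [ 0.58632563 -0.24051048  0.05479288] [ 0.60060921 -0.20509716  0.06960237] ((592.925048828125, -222.90896606445312), (12.23335075378418, 35.86554718017578), 5.335947036743164)
```

```bash
cat >> h.py <<'E'
O=np.array([.4703,-.1797,0]); RC=R.from_euler('z',186.15,degrees=True)
def tgt(x,y,z,a,ext=22):
    "grasp point in chest mm, lean a deg outward -> TCP pos, orientation"
    # tool z=(sin a,0,-cos a) chest; tool y=-chest y (world +y side)
    a=np.radians(a); zt=np.array([np.sin(a),0,-np.cos(a)]); yt=np.array([0,-1.,0]); xt=np.cross(yt,zt)
    M=RC*R.from_matrix(np.stack([xt,yt,zt],1))
    p=O+RC.apply((np.array([x,y,z])+ext*zt)/1000)
    return p,M
def rel(pose,T): # in pose's tool frame: mm, deg
    p,M=pose; return np.r_[M.inv().apply(T[0]-p)*1000,(M.inv()*T[1]).as_rotvec(degrees=True)].round(1)
def now():
    s=env.get_state(); return (np.array(s['tcp_pos']),q2R(s['orientation']))
E
python3 - <<'E'
from h import *
A=tgt(-121,55,190,0); print(A[0],rel(now(),A))
B=tgt(-121-25,55,58.5+70,20); print(rel(A,B)); print(rel(B,tgt(-121,55,58.5,20)))
E
```

```text
[ 0.59649587 -0.22142052  0.168     ] [-6.355e+02 -5.418e+02  6.320e+01 -1.000e-01 -0.000e+00 -2.950e+01]
[-17.5   0.   60.2   0.   20.    0. ]
[-0.4 -0.  74.3  0.   0.   0. ]
```

```bash
python3 -m creep '[[-0.02,-0.017,0,0,0,0],[-0.056,-0.048,0,0,0,-2],[-0.092,-0.078,0,0,0,-5],[-0.128,-0.109,0,0,0,-8],[-0.164,-0.14,0,0,0,-11],[-0.2,-0.17,0,0,0,-14],[-0.236,-0.201,0,0,0,-17],[-0.272,-0.232,0,0,0,-20]]' 0.065 20
python3 -c "
from h import *
print(rel(now(),tgt(-121,55,190,0)),env.get_state()['joint_pos'])"
```

```text
clock: 0.9
tcp_pos: [0.3857, 0.2056, 0.2311]
orientation: [-0.0, 0.028, 1.0, 0.0]
wrist_force: [0.4, -0.1, -0.1]
finger_gap: 0.0649
[-234.  -414.7   63.1    0.    -0.    -9.3] [ 3.05616264e-01  4.66665217e-02 -2.81382270e-01  1.24281152e+00
  8.07476270e-05  3.60880098e-01]
```

```bash
python3 -m creep '[[-0.022,-0.039,0,0,0,-1],[-0.045,-0.08,0,0,0,-2],[-0.068,-0.121,0,0,0,-3.5],[-0.091,-0.162,0,0,0,-5],[-0.114,-0.203,0,0,0,-6],[-0.137,-0.244,0,0,0,-7],[-0.16,-0.285,0,0,0,-8],[-0.182,-0.322,0,0,0,-9.3]]'
python3 -c "
from h import *
print(rel(now(),tgt(-146,55,158.5,20)),rel(now(),tgt(-146,55,128.5,20)))"
```

```text
clock: 1.7
tcp_pos: [0.549, -0.1267, 0.2308]
orientation: [-0.0, -0.052, 0.999, 0.0]
wrist_force: [0.9, 1.0, -0.9]
finger_gap: 0.0654
[-54.9 -99.1  92.9   0.1  20.   -0.2] [-5.490e+01 -9.910e+01  1.229e+02  1.000e-01  2.000e+01 -2.000e-01]
```

```bash
python3 -m creep '[[-0.015,-0.03,0,0,4,0],[-0.03,-0.06,0.01,0,8,0],[-0.04,-0.08,0.03,0,14,0],[-0.052,-0.093,0.06,0,20,0],[-0.052,-0.093,0.09,0,20,0],[-0.052,-0.093,0.093,0,20,0],[-0.052,-0.093,0.093,0,20,0],[-0.052,-0.093,0.093,0,20,0]]'
python3 - <<'E'
from h import *
print(rel(now(),tgt(-121,55,58.5,20)),env.get_state()['joint_pos'])
im,d=env.read_camera('side'); cv2.imwrite('pics/s1.png',cv2.resize(im[100:340,250:560],None,fx=2.5,fy=2.5,interpolation=cv2.INTER_CUBIC))
E
```

```text
clock: 2.5
tcp_pos: [0.6102, -0.2116, 0.1425]
orientation: [-0.171, -0.051, 0.984, -0.01]
wrist_force: [0.3, 0.1, 0.6]
finger_gap: 0.0652
[-1.45e+01 -8.10e+00  1.06e+02 -1.00e-01  2.00e-01 -2.00e-01] [-0.38313742  0.78249981  0.54589866  1.64037538 -0.16097574 -0.46257789]
```

View pics/s1.png

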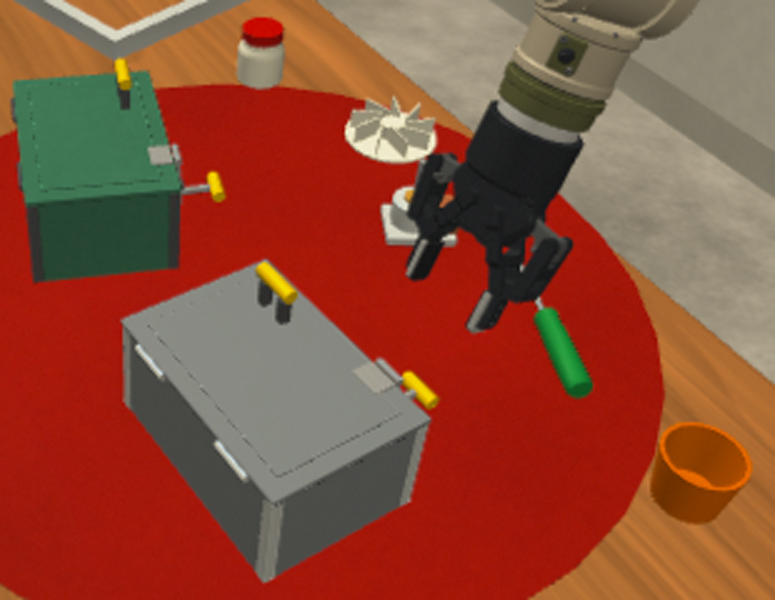

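The picture shows the gripper open and above, outboard of the pull, with nothing touched. I'll line up, then slide down along the tool axis.

```bash
python3 -m creep '[[-0.01,-0.008,0.01,0,0,0],[-0.0145,-0.008,0.035,0,0,0],[-0.0145,-0.008,0.06,0,0,0],[-0.0145,-0.008,0.08,0,0,0],[-0.0145,-0.008,0.09,0,0,0],[-0.0145,-0.008,0.1,0,0,0],[-0.0145,-0.008,0.106,0,0,0],[-0.0145,-0.008,0.106,0,0,0]]'
python3 - <<'E'
from h import *
print(rel(now(),tgt(-121,55,58.5,20)))
for n in ('side','top'):
    im,d=env.read_camera(n)
    c=im[190:310,360:480] if n=='side' else im[120:240,370:490]
    cv2.imwrite(f'pics/{n}2.png',c)
a=[cv2.resize(cv2.imread(f'pics/{n}2.png'),(400,400),interpolation=cv2.INTER_CUBIC) for n in('side','top')]
cv2.imwrite('pics/both2.png',np.hstack(a))
E
```

```text
clock: 3.35
tcp_pos: [0.5883, -0.222, 0.0338]
orientation: [-0.173, -0.051, 0.983, -0.009]
wrist_force: [-0.7, -0.7, 0.1]
finger_gap: 0.0645
[ 0.8 -0.3 -4.   0.1  0.  -0.2]
```

View pics/both2.png

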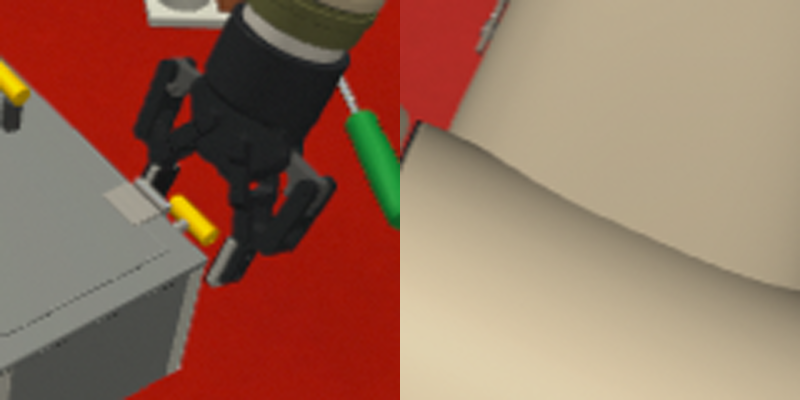

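Side crop: the roller centre (195,220) sits midway between the pads (160,180)/(225,265). I'll close on it.

```bash
python3 -m creep '[[0,0,-0.001,0,0,0],[0,0,-0.002,0,0,0],[0,0,-0.002,0,0,0],[0,0,-0.002,0,0,0],[0,0,-0.002,0,0,0],[0,0,-0.002,0,0,0],[0,0,-0.002,0,0,0],[0,0,-0.002,0,0,0]]' 0.02 35
python3 - <<'E'
from h import *
p0=now(); print(rel(p0,tgt(-121,55,58.5,20)), env.get_state()['wrist_force'])
for th in (10,20,30,40,50,60,70,80,90,95):
    t=np.radians(th); b=np.radians(-50.2)+t
    x=-81-62.5*np.cos(b); z=106.5+62.5*np.sin(b)
    print(th, (rel(tgt(-121,55,58.5,20),tgt(x,55,z,20))-0))
E
```

```text
clock: 4.25
tcp_pos: [0.5894, -0.2219, 0.036]
orientation: [-0.173, -0.051, 0.984, -0.009]
wrist_force: [0.9, 0.3, 3.9]
finger_gap: 0.0353
[ 1.  -0.3 -1.6  0.   0.  -0.2] [0.94869543 0.27681339 3.86446066]
10 [-4.7  0.  -9.8  0.   0.   0. ]
20 [ -7.5   0.  -20.4   0.    0.    0. ]
30 [ -8.5  -0.  -31.2   0.    0.    0. ]
40 [ -7.6   0.  -42.1   0.    0.    0. ]
50 [ -4.8  -0.  -52.6   0.    0.    0. ]
60 [ -0.2   0.  -62.5   0.    0.    0. ]
70 [  6.    0.  -71.4   0.    0.    0. ]
80 [ 13.7   0.  -79.2   0.    0.    0. ]
90 [ 22.6   0.  -85.4   0.    0.    0. ]
95 [ 27.4   0.  -88.    0.    0.    0. ]
```

Gripped: the gap is 35.3 mm on a 36 mm roller. Now I swing the hasp along its arc.

```bash
python3 -m creep '[[-0.0025,0,-0.005,0,0,0],[-0.0047,0,-0.0098,0,0,0],[-0.0063,0,-0.015,0,0,0],[-0.0075,0,-0.0204,0,0,0],[-0.0085,0,-0.0312,0,0,0],[-0.0076,0,-0.0421,0,0,0],[-0.0048,0,-0.0526,0,0,0],[-0.0048,0,-0.0526,0,0,0]]'
python3 -c "
from h import *
print(rel(now(),tgt(-121,55,58.5,20)))"
```

```text
clock: 5.05
tcp_pos: [0.6105, -0.2194, 0.0854]
orientation: [-0.174, -0.052, 0.983, -0.009]
wrist_force: [-6.4, -0.3, -0.4]
finger_gap: 0.0352
[ 4.  -0.6 52.1  0.1 -0.1 -0.1]
```

```bash
python3 -m creep '[[0.0022,0,-0.005,0,0,0],[0.0046,0,-0.0099,0,0,0],[0.0108,0,-0.0188,0,0,0],[0.0185,0,-0.0266,0,0,0],[0.0274,0,-0.0328,0,0,0],[0.03,0,-0.0344,0,0,0],[0.03,0,-0.0344,0,0,0],[0.03,0,-0.0344,0,0,0]]'
python3 - <<'E'
from h import *
p,M=now(); g=RC.inv().apply(p-O)*1000-22*RC.inv().apply(M.apply([0,0,1])); print(g, np.degrees(np.arctan2(g[2]-106.5,-81-g[0]))+50.2)
im,d=env.read_camera('side'); cv2.imwrite('pics/s3.png',cv2.resize(im[170:310,320:500],None,fx=3.5,fy=3.5,interpolation=cv2.INTER_CUBIC))
E
```

```text
clock: 5.85
tcp_pos: [0.5956, -0.221, 0.1265]
orientation: [-0.173, -0.051, 0.984, -0.009]
wrist_force: [-2.2, 1.0, -0.5]
finger_gap: 0.0352
[-127.65829169   54.54341177  147.19085826] 91.29179580686022
```

View pics/s3.png

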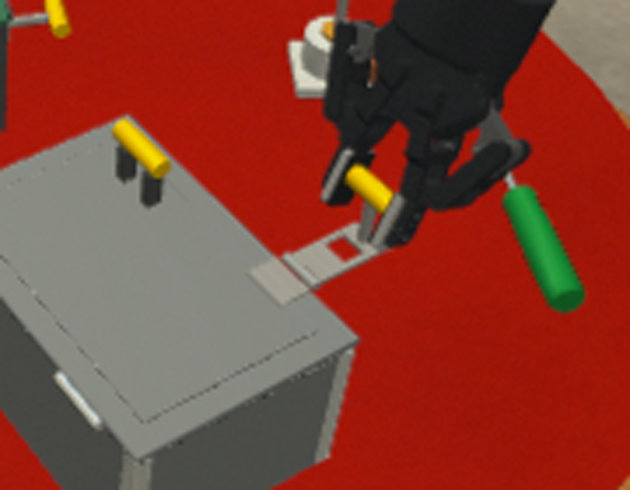

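The strap stands straight out from the lid at about 91° and is clear of the staple. Now I release and back off.

```bash
python3 -m creep '[[0,0,0,0,0,0],[0,0,0,0,0,0],[0,0,0,0,0,0],[0,0,0,0,0,0],[0,0,-0.015,0,0,0],[0,0,-0.04,0,0,0],[0,0,-0.075,0,0,0],[0,0,-0.11,0,0,0]]' 0.068
python3 -c "
from h import *
print(rel(now(),tgt(-40,-50,211.5,0)),rel(now(),tgt(-40,-50,141.5,0)))"
```

```text
clock: 6.7
tcp_pos: [0.6326, -0.2172, 0.2306]
orientation: [-0.173, -0.051, 0.983, -0.009]
wrist_force: [1.9, -0.6, 0.7]
finger_gap: 0.0677
[ 96.5 104.3  78.8   0.  -20.   -0.2] [ 72.6 104.3 144.6   0.  -20.   -0.2]
```

```bash
python3 -m creep '[[0.02,0.02,0.005,0,-4,0],[0.042,0.045,0.015,0,-9,0],[0.062,0.07,0.035,0,-14,0],[0.08,0.09,0.06,0,-18,0],[0.096,0.104,0.08,0,-20,0],[0.096,0.104,0.08,0,-20,0],[0.096,0.104,0.08,0,-20,0],[0.096,0.104,0.08,0,-20,0]]'
python3 - <<'E'
from h import *
print(rel(now(),tgt(-40,-50,141.5,0)))
im,d=env.read_camera('side'); cv2.imwrite('pics/s4.png',cv2.resize(im[130:290,300:460],None,fx=3.5,fy=3.5,interpolation=cv2.INTER_CUBIC))
E
```

```text
clock: 7.5
tcp_pos: [0.5063, -0.1268, 0.1885]
orientation: [0.002, -0.052, 0.999, -0.001]
wrist_force: [0.6, 0.3, 0.9]
finger_gap: 0.0682
[ 1.7  1.4 69.  -0.1  0.2 -0.2]
```

View pics/s4.png

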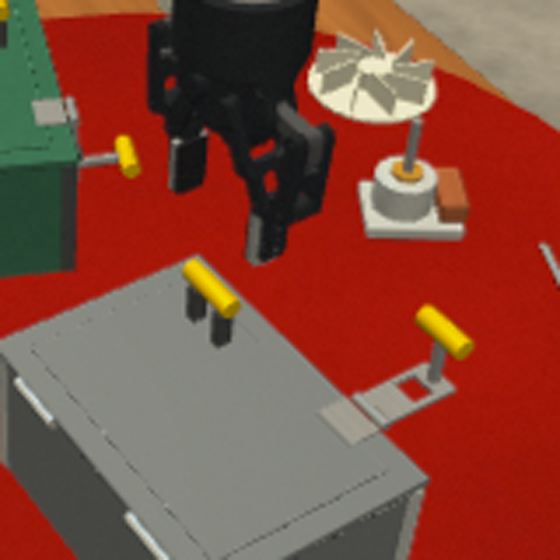

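The gripper is over the handle (roller at ~(210,287) in the crop), and the hasp stayed straight out. I'll descend, then grip.

```bash
python3 -m creep '[[0.001,0.001,0.015,0,0,0],[0.0015,0.001,0.035,0,0,0],[0.0015,0.001,0.05,0,0,0],[0.0015,0.001,0.06,0,0,0],[0.0015,0.001,0.066,0,0,0],[0.0015,0.001,0.067,0,0,0],[0.0015,0.001,0.067,0,0,0],[0.0015,0.001,0.067,0,0,0]]' && python3 -m creep '[[0,0,0,0,0,0],[0,0,0,0,0,0],[0,0,0,0,0,0],[0,0,0,0,0,0],[0,0,0,0,0,0],[0,0,0,0,0,0],[0,0,0,0,0,0],[0,0,0,0,0,0]]' 0.03 60
python3 - <<'E'
from h import *
p=tgt(-40,-50,141.5,0); print(rel(now(),p))
for th in (0,5,10,15,20,25,30,35,40,45,50,55,57):
    b=np.radians(th)+np.arctan2(41,115); r=np.hypot(41,115)
    print(th,rel(p,tgt(75-r*np.cos(b),-50,100.5+r*np.sin(b),0))[:3])
E
```

```text
clock: 8.35
tcp_pos: [0.5039, -0.1256, 0.1208]
orientation: [0.001, -0.052, 0.999, -0.0]
wrist_force: [0.2, -0.1, 0.2]
finger_gap: 0.0681
clock: 9.15
tcp_pos: [0.5037, -0.125, 0.1202]
orientation: [0.001, -0.052, 0.999, 0.0]
wrist_force: [2.4, 4.4, 2.5]
finger_gap: 0.0426
[-0.9 -0.8  0.7  0.   0.1 -0.1]
0 [0. 0. 0.]
5 [ 4.  -0.  -9.9]
10 [  8.9  -0.  -19.3]
15 [ 14.5  -0.  -28.4]
20 [ 21.   -0.  -36.9]
25 [ 28.1  -0.  -44.8]
30 [ 35.9   0.  -52. ]
35 [ 44.3  -0.  -58.5]
40 [ 53.3  -0.  -64.3]
45 [ 62.7  -0.  -69.3]
50 [ 72.5  -0.  -73.4]
55 [ 82.6  -0.  -76.7]
57 [ 86.8  -0.  -77.8]
```

```bash
python3 -m creep '[[0.002,0,-0.005,0,0,0],[0.004,0,-0.0099,0,0,0],[0.0089,0,-0.0193,0,0,0],[0.0145,0,-0.0284,0,0,0],[0.021,0,-0.0369,0,0,0],[0.0281,0,-0.0448,0,0,0],[0.0359,0,-0.052,0,0,0],[0.0359,0,-0.052,0,0,0]]'
python3 -c "
from h import *
print(rel(now(),tgt(-40,-50,141.5,0)))"
```

```text
clock: 9.95
tcp_pos: [0.4667, -0.1289, 0.1722]
orientation: [-0.0, -0.052, 0.999, 0.0]
wrist_force: [0.0, 4.5, 3.1]
finger_gap: 0.0427
[-38.1  -0.8  52.7   0.   -0.   -0.2]
```

```bash
python3 -m creep '[[0.0042,0,-0.0033,0,0,0],[0.0084,0,-0.0065,0,0,0],[0.0174,0,-0.0123,0,0,0],[0.0268,0,-0.0173,0,0,0],[0.0366,0,-0.0214,0,0,0],[0.0447,0,-0.0241,0,0,0],[0.0467,0,-0.0247,0,0,0],[0.0467,0,-0.0247,0,0,0]]'
python3 - <<'E'
from h import *
p,M=now(); g=RC.inv().apply(p-O)*1000-22*RC.inv().apply(M.apply([0,0,1])); print(g, np.degrees(np.arctan2(g[2]-100.5,75-g[0]))-19.6)
im,d=env.read_camera('side'); cv2.imwrite('pics/s5.png',cv2.resize(im[90:310,270:490],None,fx=2.7,fy=2.7,interpolation=cv2.INTER_CUBIC))
E
```

```text
clock: 10.75
tcp_pos: [0.4204, -0.1337, 0.196]
orientation: [-0.001, -0.052, 0.999, 0.0]
wrist_force: [1.9, 2.9, -2.7]
finger_gap: 0.0425
[ 44.65492862 -51.07985057 217.9572319 ] 55.91437330648427
```

View pics/s5.png

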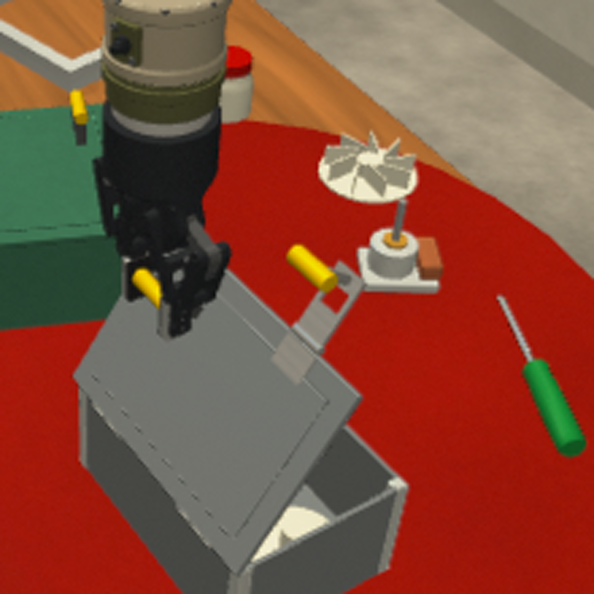

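The lid stands at about 56° with the hasp straight out. I'll release and back up.

```bash
python3 -m creep '[[0,0,0,0,0,0],[0,0,0,0,0,0],[0,0,0,0,0,0],[0,0,0,0,0,0],[0,0,0,0,0,0],[0,0,-0.01,0,0,0],[0,0,-0.025,0,0,0],[0,0,-0.045,0,0,0]]' 0.066 && python3 -m creep '[[0,0,-0.03,0,0,0],[0,0,-0.06,0,0,0],[0,0.02,-0.08,0,0,0],[0,0.05,-0.09,0,0,0],[0,0.09,-0.09,0,0,0],[0,0.13,-0.09,0,0,0],[0,0.15,-0.09,0,0,0],[0,0.15,-0.09,0,0,0]]'
python3 - <<'E'
from h import *
out=[]
for n in('side','top'):
    im,d=env.read_camera(n); out.append(cv2.resize(im,(480,300)) if 0 else im)
    P,hsv,near,yel=locate(n,im,d)
    k,l,st,c=cv2.connectedComponentsWithStats(yel.astype(np.uint8))
    for i in range(1,k):
        if st[i,4]>20: print(n,c[i],st[i,4],RC.inv().apply(np.median(P[l==i],0)-O)*1000)
    # lid plane: grey points in chest frame above 125 mm, y -100..20
    C=RC.inv().apply((P-O).reshape(-1,3))*1000; g=(hsv[...,1].ravel()<40)&(d.ravel()>0)
    m=g&(C[:,2]>125)&(C[:,2]<190)&(C[:,1]>-100)&(C[:,1]<30)&(C[:,0]>-30)&(C[:,0]<75)
    if m.sum()>50: f=np.polyfit(-C[m,0],C[m,2],1); print(n,'lid deg',m.sum(),np.degrees(np.arctan(f[0])))
a=out[0][60:360,150:550]; b=out[1][60:360,150:550]
cv2.imwrite('pics/fin.png',np.hstack([a,b]))
E
```

```text
clock: 11.6
tcp_pos: [0.4206, -0.1337, 0.2423]
orientation: [-0.0, -0.052, 0.999, 0.0]
wrist_force: [-0.6, -0.1, 0.9]
finger_gap: 0.0659
clock: 12.4
tcp_pos: [0.4049, 0.0172, 0.3328]
orientation: [0.001, -0.054, 0.999, 0.0]
wrist_force: [0.8, -0.8, 0.5]
finger_gap: 0.066
side [385.44680851 189.08510638] 141 [  3.14206906  59.10811302 299.37626719]
side [327.54901961 198.04575163] 153 [ 48.73424465 -45.70967201 222.64930498]
side lid deg 1809 55.49663799806477
top [468.21212121 196.12121212] 165 [ -2.15949723  50.31538687 300.65470849]
top lid deg 620 55.548271391422325
```

View pics/fin.png

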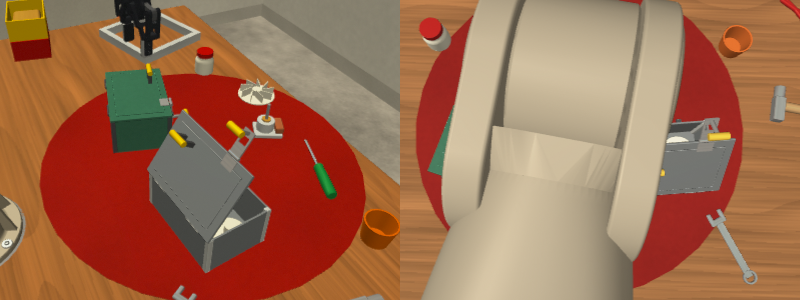

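```bash
python3 -c "
from h import *
print(env.hand_in())"
```

```text
the job is handed in; nothing more can be done
None
```

The grey chest is open and the job was handed in at about 12.5 s, well under the 48 s limit. I first swung its hasp up off the staple until the strap stood straight out. Then I raised the lid by its handle, let go and backed the arm off.

**Lid:** it stands at about 55.5° in both cameras, against about 56° worked out from the arm's position.

**Hasp:** it was at about 91° when I released it. After the lift, its pull is within a few mm of where a straight-out hasp on a 55° lid should be.

**Green chest:** the robot never touched it. The last side view shows it shut. The arm hid most of it from the top camera, so that is a check from one view only, and I didn't measure its hasp angle.

**Forces:** wrist force readings at the end of each move stayed under 7 N, and the last pictures show the robot clear of everything. The two cameras disagreed by about 5 mm in the first measurements; I used the average and both grasps held. No check failed.

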